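Clamp the tall settlement panel on the inspection easel

ROBOT

A 6-joint arm with a two-finger parallel gripper is mounted at the origin on the work surface. World frame = base frame: x ahead of the robot, y to its left, z up, the work surface at z = 0. Lengths are in m, angles in rad, forces in N, time in s.
With the tool pointing down it reaches from about 0.3 to 0.875 m from the base axis. Payload 4.2 kg.
Tool frame: the origin (TCP) lies at the centre of the arm's flange, where the gripper is bolted on; the fingertips stand 173 mm ahead of it and the grasp point (between the pads) lies 155 mm ahead of it; z points along the fingers, y is the line along which they close (so a half turn about z gives the same grasp; the last joint's range is limited). The gripper opens to 85 mm and grips with 20 to 120 N. Pads are 22 mm wide; open, the fingers measure 114 mm over their backs; the gripper's body (76 mm by 85 mm) begins 54 mm behind the grasp point. The pads swing forward as they close: fully open they stand 13 mm farther back than shut.
Start: joints at [1.13, 0.32, 1.565, -0, 1.257, -0.02], TCP at [0.235, 0.525, 0.405] pointing down, gripper open.
Joint ranges: [-3.11, 3.11], [-0.84, 2.01], [0.21, 2.61], [-1.34, 4.49], [0.05, 2.63], [-2.56, 2.56]. Speed limits (rad/s): [2.57, 2.57, 3.14, 3.14, 3.14, 3.14].

INTERFACE

Orientations are given as [roll, pitch, yaw] about the fixed x, y, z axes, in that order (R = Rz(yaw) Ry(pitch) Rx(roll)).
In Python, from cell import robot gives the robot as it stands.
- The arm moves only by the tool drive_tool, never from a script. Its argument "deltas" is one flat list of numbers, 7 for each row, row after row: the shift along the world's x, y, z in m, then the turn, a rotation vector about the world's x, y, z in units of 5 degrees (1.0 is 5 degrees), then the opening, from 0 (shut) to 1 (fully open). A call has 1 to 20 rows; each row is the pose to reach, as a shift and turn from the pose commanded when the call began; what a row does not reach only later rows make up. A row lasts 1/8 s, in which the tool goes at most 62.5 mm and 10.7 degrees, less where a joint would pass 70% of its speed; a pose out of reach is approached as far as the arm can. A call with a gripper value outside its range is refused whole. The fingers move at their own pace and stop on an object; the grip force is fixed at half the most. Time passes only in rows, so rows that repeat a pose let the fingers close. It gives the time, the measured TCP pose, the force, the opening and the grip force at its end, in the units of the state.
- robot.get_obs(): the state, without advancing time (a new reading comes with each control period).
- robot.get_image(name): name is "scene" or "top" or "wrist"; returns a dict with "image" (384x512x3 uint8, blue, green, red), "mtx" (3x3 intrinsics, pixels), "camera_from_world" (4x4, takes a point from world to camera coordinates). Camera axes: x right, y down, z forward; pixel columns grow to the right and rows downward; lengths in m; the calibration is good to about 2 mm. The wrist camera is an equidistant fisheye: a pixel r from the principal point sees the ray r / f radians off the axis. A picture is of the moment at which its call begins. There is no depth.
- robot.sign_off(): hands the job in; it is judged then, once.
Trained networks look in a picture, given as the dict that the camera call returned (one of the last four; its "shot" number tells which), for a name from the list of things; names that differ only in an ending like _2 or _b are one class to them, and where a whole thing is asked for, a point or a joint stands for the part that bears it (a point fixed in the world has none). Each returns a list of dicts, best first, with "confidence" (0 to 1); they miss things now and then, are a little off and sometimes report something else, mostly with a low value. They report only what shows in the picture. A call takes as long as a camera call. They do not tell look-alikes from the thing itself.
- robot.find_in(picture, query): "rect" ([centre column, centre row, width, height] in pixels, round what is visible of it).
- robot.outline_of(picture, query): "region" (384x512 bool, what is visible of it) and "rect" ([centre column, centre row, width, height] in pixels, round what is visible of it).
- robot.spot_point(picture, query): "xy" ([column, row] in pixels: a listed point, or the origin of a listed thing).
The state is a dict: "time": time; "joint_pos": joint angles; "qd": joint speeds; "effort": joint torques, N m; "eef_pos": TCP position; "ee_rot": TCP orientation; "contact_force": force on the tool from outside, world axes, zero at the start; "ft_torque": the same for the moment, N m; "finger_gap": opening from 0.0 (shut) to 1.0 (fully open); "grasp_force": force on a finger pad.
Only numpy, scipy, OpenCV 4.12 (cv2) and the standard library are available. Lean on these libraries where they do the work, as an engineer would, in place of code of your own. Each camera call takes 0.05 s, during which the arm holds its last target. There are 200 camera calls.

TASK

Slide the tallest of the three grey panels up out of its slot in the white draining rack and stand it on the inspection easel, bottom edge on the ledge and leaning against the back rest between the two side jaws; set it down, do not drop it, and let go. Then turn the crank clockwise until the moving jaw has pushed the panel up against the fixed jaw and grips it firmly between the two, and let go of the crank. Leave the two shorter panels in their slots and do not disturb the stack of dishes, the beaker or the jar.

Things in the scene. Friction and masses are not known exactly. Their poses are not given: they have to be found in the camera images.
- panel_tall: Grey plastic panel, 8 mm thick (x), 100 mm wide (y), 150 mm tall (z), about 210 g; 50 mm taller than the other two. Origin: centre of its bottom edge; z runs up the panel, x is the face normal on the side away from the robot. Starts in one of the rack's three slots, leaning 30 degrees with its top towards the rack's -x (robot side).
- panel_short_a: Grey plastic panel like the tall one but only 100 mm tall; stays in its slot. Same origin and axes.
- panel_short_b: Second grey panel 100 mm tall; stays in its slot. Same origin and axes.
- rack: White draining rack, fixed, 250 (x) by 132 mm (y), side walls 68 mm high. Origin: underside, z up. Three slots one behind the other, floors at x = -40, +30, +100 mm, z = 30, leaning 30 degrees from vertical, tops to -x. A slot is 12 mm wide, guides the panel's side edges and is 55 mm deep: a panel is free after sliding 60 mm along its own z. Panels rest on the slot's -x side.
- easel: Easel, fixed: grey base 150 x 320 x 12 mm, aluminium back rest and ledge with a low lip 30 mm in front of the back rest. Origin: underside, z up, x away from the robot. The panel leans on the back rest 25 degrees from vertical, top to -x as in the rack; back rest reaches 80 mm up the panel, jaws 72 mm. Fixed jaw at +y, moving jaw at -y, crank post farther out at -y.
- seat (a point): Where the centre of the panel's bottom edge (its origin) rests when clamped: easel x = 30, y = 0, z = 32 mm. The fixed jaw's face is 50 mm to its +y; the moving jaw's face 90 mm to its -y when the crank reads 0. When first set down the panel may stand anywhere between the jaws.
- cheek: The fixed steel jaw of the easel, 16 mm wide; origin on its gripping face (which looks to the easel's -y), in line with the seat.
- jaw: The moving steel jaw, 16 mm wide; origin on its gripping face (which looks to the easel's +y), in line with the seat. It slides along the easel's +y, 12 mm per radian of crank.
- crank (a joint): Angle of the crank in rad, 0 = jaw fully open (140 mm between jaws), growing clockwise seen from above, up to 4.0; starts between 0 and 0.8. A 100 mm wide panel is gripped at about 3.33. Stiff: about 4 N at the knob turns it, and it stays where left.
- crank_knob (a point): Upright black freely turning sleeve on the end of the crank arm, 22 mm diameter, 42 mm high; this point is on its axis 24 mm above the arm (18 mm below its top), about 104 mm above the bench. It circles at 50 mm radius round crank_axis. At crank 0 it points 0.2 rad anticlockwise of the easel's +x.
- crank_axis (a point): Point on the vertical axis of the crank at the height of crank_knob, 200 mm to the seat's -y.
- dishes: Bystander: stack of three clear culture dishes, 90 mm diameter, 42 mm high; origin under its centre.
- beaker: Bystander: white plastic beaker, 84 mm diameter, 100 mm high; origin under its centre.
- jar: Bystander: glass jar with blue cap, 66 mm diameter, 100 mm high; origin under its centre.
There are look-alikes about, which are no part of the job. Leave any orange or turquoise look-alike of the panel_tall alone.

How it is judged:
On the way, in this order (a step that is already met when the one before it is completed fails the run):
1. the tall panel is held in the gripper, slid clear of the rack (z of panel_tall in the frame of rack above 0.08 m and contact force between panel_tall and the fingers above 0.5 N and contact force between panel_tall and rack below 0.1 N), for 0.1 s.
2. the tall panel stands on the easel's ledge, leaning on the back rest, let go (x of panel_tall in the frame of easel between 0.022 and 0.038 m and z of panel_tall in the frame of easel between 0.026 and 0.038 m and y of panel_tall in the frame of easel between -0.045 and 0.008 m and angle between panel_tall's own z axis and vertical between 0.36 and 0.51 rad and contact force between panel_tall and the fingers below 0.1 N and linear speed of panel_tall below 0.02 m/s), for 0.2 s.
At the end, for the whole second after the job is handed in: The tall panel is at rest on the ledge against the back rest, gripper off it (bottom centre within 6 mm of the seat sideways and in height and 8 mm in depth, leaning 21 to 29 degrees, square to the easel within 3 degrees); moving and fixed jaw each press it with over 3 N (x of panel_tall in the frame of easel between 0.022 and 0.038 m and z of panel_tall in the frame of easel between 0.026 and 0.038 m and y of panel_tall in the frame of easel between -0.006 and 0.006 m and angle between panel_tall's own z axis and vertical between 0.37 and 0.5 rad and angle between the y axis of panel_tall and the y axis of easel, either way round below 0.06 rad and contact force between each of jaw, cheek and panel_tall above 3 N and contact force between panel_tall and the fingers below 0.1 N and linear speed of panel_tall below 0.02 m/s); the robot touches nothing.
It fails at once if a shorter panel was moved more than 20 mm (distance of any of panel_short_a, panel_short_b from where it was at the start of the episode above 0.02 m).
It fails at once if a bystander (dishes, beaker, jar) was pushed more than 30 mm or tipped (distance of any of dishes, beaker, jar from where it was at the start of the episode above 0.03 m or angle between any of dishes, beaker, jar's own z axis and vertical above 0.3 rad).
It fails at once if the tall panel was dropped or thrown (linear speed of panel_tall above 0.6 m/s and contact force between panel_tall and the fingers below 0.1 N).
It also fails if it takes over 58 s, if anything falls off the work surface, if the arm or the gripper's body presses on something with over 40 N, if the wrist force passes 120 N, or if a joint passes its speed limit or range.

## Working session

There is one attempt and no reset: what is moved stays moved. The work goes in short steps, Python scripts to look and compute and a tool call to move; the robot and the scene stay as the last step left them, time stands still between calls to the robot, and variables do not carry over. Pictures are saved under pics/ and viewed, at most 10 in all, crops included, and the job is handed in when it is done.

Besides the shell and the picture viewer there is one more tool, called after "Emit:" as a command line: name --argument value ..., lists and objects as JSON in quotes. drive_tool: Moves the arm, as the interface text tells. Its arguments: {"type":"object","properties":{"deltas":{"type":"array","items":{"type":"number"}}},"required":["deltas"]}

```bash
ls; mkdir -p pics; python3 - <<'E'
from cell import robot
import cv2,numpy as np
ims={}
for n in("scene","top"):
    p=robot.get_image(n);cv2.imwrite(f"pics/{n}0.png",p["image"]);print(n,p["mtx"].tolist(),np.round(p["camera_from_world"],4).tolist())
    for q in["panel_tall","rack","easel","jaw","cheek","crank_knob","dishes","beaker","jar"]:
        print(q,[(np.round(d["xy"]).tolist(),round(d["confidence"],2)) for d in robot.spot_point(p,q)],[(np.round(d["rect"]).tolist(),round(d["confidence"],2)) for d in robot.find_in(p,q)])
    for q in ["seat","crank_axis"]: print(q,[(np.round(d["xy"]).tolist(),round(d["confidence"],2)) for d in robot.spot_point(p,q)])
    ims[n]=p["image"]
cv2.imwrite("pics/a.png",cv2.resize(ims["scene"],(768,576)))
cv2.imwrite("pics/b.png",cv2.resize(ims["top"],(768,576)))
print(robot.get_obs())
E
```

```text
pics
scene [[387.0736248482145, 0.0, 253.8009114368281], [0.0, 387.0736248482145, 185.4146920692906], [0.0, 0.0, 1.0]] [[0.4411, 0.8974, -0.0088, -0.3252], [0.6911, -0.3459, -0.6346, -0.2757], [-0.5726, 0.2738, -0.7728, 1.5402], [0.0, 0.0, 0.0, 1.0]]
panel_tall [([251.0, 134.0], 0.96), ([301.0, 193.0], 0.81), ([385.0, 196.0], 0.72)] [([270.0, 133.0, 43.0, 20.0], 0.96), ([381.0, 182.0, 41.0, 38.0], 0.94), ([297.0, 170.0, 37.0, 49.0], 0.81)]
rack [([296.0, 191.0], 0.61), ([218.0, 300.0], 0.41)] [([305.0, 199.0, 84.0, 66.0], 0.89), ([168.0, 222.0, 111.0, 82.0], 0.39), ([286.0, 164.0, 26.0, 33.0], 0.23)]
easel [([195.0, 209.0], 0.7)] [([170.0, 221.0, 111.0, 84.0], 0.61)]
jaw [([177.0, 218.0], 0.86)] [([147.0, 228.0, 52.0, 48.0], 0.57)]
cheek [([207.0, 204.0], 0.7)] [([210.0, 190.0, 15.0, 19.0], 0.54), ([273.0, 258.0, 31.0, 42.0], 0.24)]
crank_knob [([145.0, 240.0], 0.66), ([133.0, 233.0], 0.23)] [([144.0, 241.0, 14.0, 13.0], 0.41)]
dishes [([326.0, 159.0], 0.67), ([145.0, 240.0], 0.55)] [([327.0, 156.0, 27.0, 26.0], 0.92)]
beaker [([271.0, 269.0], 0.73), ([218.0, 303.0], 0.68)] [([272.0,
[... 1367 characters left out ...]
time': 2.1, 'joint_pos': array([ 1.12998247e+00,  3.19616555e-01,  1.56450871e+00,  3.12417298e-06,
        1.25738955e+00, -1.99780173e-02]), 'qd': array([ 1.54059198e-05,  9.24836859e-04,  3.40726531e-04,  1.06896690e-03,
        1.37977313e-03, -1.28625839e-04]), 'effort': array([ 4.40085332e-04, -4.15403867e+01, -2.34419221e+01,  6.43238968e-05,
        2.44475750e-04, -4.44166687e-05]), 'eef_pos': array([0.23488901, 0.52483697, 0.40472504]), 'ee_rot': array([ 3.14151477e+00, -1.41658720e-06,  2.72075585e+00]), 'contact_force': array([ 0.3718019 , -0.48594112,  0.27133012]), 'ft_torque': array([ 0.04858486,  0.01591644, -0.0381479 ]), 'grasp_force': 0.0, 'finger_gap': 1.0012898890793804}
```

View pics/a.png

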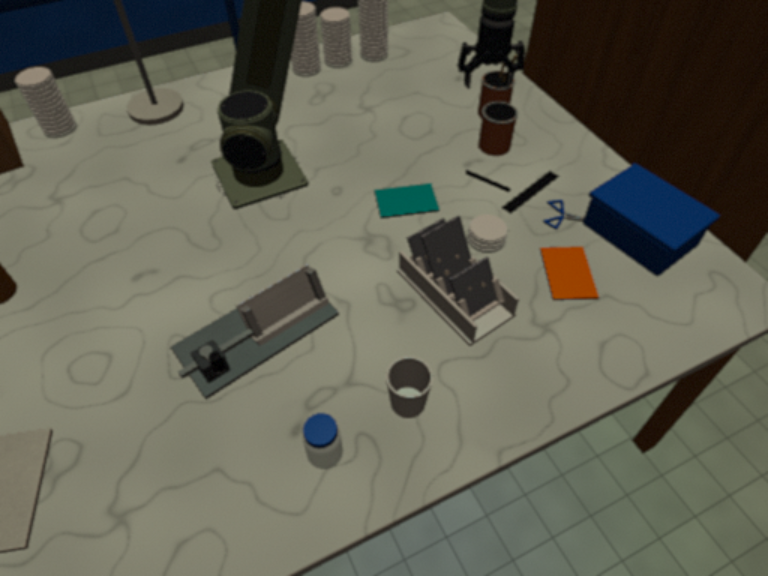

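View pics/b.png

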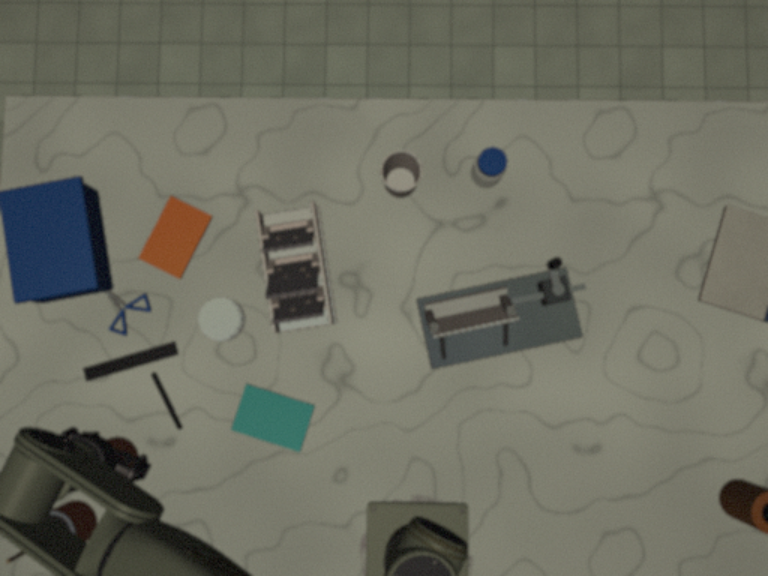

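The three grey panels appear at (425,240), (445,245) and (472,285) in the doubled scene view. The middle one stands out highest, so it looks like the tall one. The turquoise sheet at (407,200) and the orange one at (570,272) are look-alikes. I'll confirm this in an enlarged crop.

```bash
python3 - <<'E'
import cv2,numpy as np
s=cv2.imread("pics/scene0.png");t=cv2.imread("pics/top0.png")
def c(i,x,y,w,h,f): 
    r=cv2.resize(i[y:y+h,x:x+w],None,fx=f,fy=f,interpolation=cv2.INTER_CUBIC)
    r=cv2.convertScaleAbs(r,alpha=1.5,beta=10)
    for k in range(0,w,10): cv2.putText(r,str(x+k),(k*f,8),0,.3,(0,255,255),1);cv2.line(r,(k*f,10),(k*f,14),(0,255,255),1)
    for k in range(0,h,10): cv2.putText(r,str(y+k),(0,k*f+4),0,.3,(0,255,255),1)
    return r
a=c(s,260,140,85,95,5);b=c(t,165,130,60,95,5)
cv2.imwrite("pics/rack.png",np.hstack([a,b]))
a=c(s,110,170,120,95,3);b=c(t,270,165,125,95,3)
cv2.imwrite("pics/easel.png",np.hstack([a,b]))
E
```

```text
(no output)
```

View pics/rack.png

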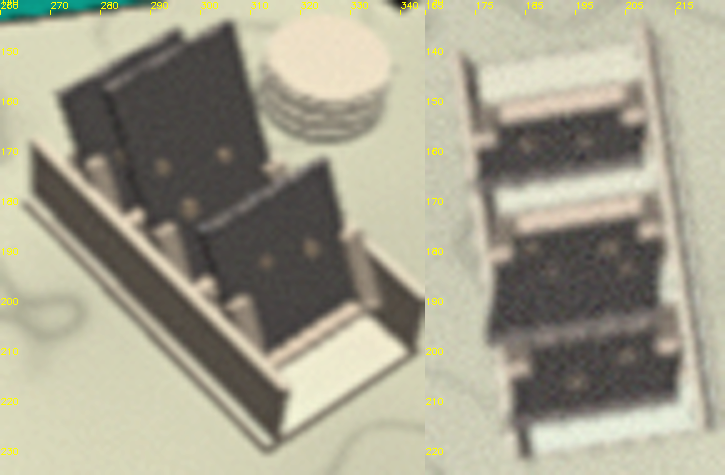

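View pics/easel.png

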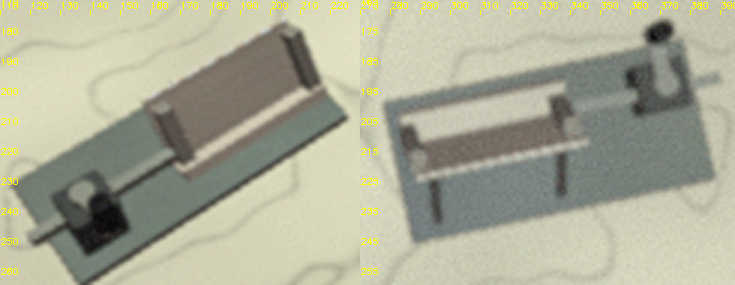

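The crop confirms it. The middle-slot panel, at scene (300,165) and top (195,185), stands about 50 mm higher than its two neighbours, so it is panel_tall in slot +30. Next I'll fit the rack and easel poses.

```bash
cat > h.py <<'E'
import numpy as np
from scipy.optimize import least_squares
from scipy.spatial.transform import Rotation as Ro
CAM={"scene":([387.0736,253.8009,185.4147],[[0.4411,0.8974,-0.0088,-0.3252],[0.6911,-0.3459,-0.6346,-0.2757],[-0.5726,0.2738,-0.7728,1.5402]]),
"top":([472.2318,249.5862,191.7739],[[0.0142,-0.9998,-0.016,0.0845],[-0.996,-0.0127,-0.0886,0.5398],[0.0883,0.0172,-0.9959,1.4365]])}
def proj(n,P):
    (f,cx,cy),M=CAM[n];M=np.array(M);c=np.asarray(P)@M[:,:3].T+M[:,3]
    return c[:,:2]/c[:,2:]*f+[cx,cy]
def w(p,L): 
    c,s=np.cos(p[2]),np.sin(p[2]);L=np.asarray(L,float)
    return np.c_[p[0]+c*L[:,0]-s*L[:,1],p[1]+s*L[:,0]+c*L[:,1],L[:,2]]
def fit(obs,x0,loc=lambda p,L:L):
    def r(p): return np.concatenate([(proj(n,w(p,[loc(p,l)]))[0]-u) for n,l,u in obs])
    s=least_squares(r,x0,loss="soft_l1");return s.x,r(s.x).reshape(-1,2)
E
python3 - <<'E'
from h import *
np.set_printoptions(precision=4,suppress=True)
a,b,h=.125,.066,.068
o=[("scene",(-a,-b,0),(265,180)),("scene",(a,-b,0),(313.6,230.4)),("scene",(a,b,0),(343,210.4)),("scene",(-a,-b,h),(266.4,168.6)),("scene",(a,-b,h),(317.4,217)),
("top",(a,b,h),(172,140.4)),("top",(a,-b,h),(209,135)),("top",(-a,-b,h),(222.4,216))]
print(*fit(o,[.5,.15,0]))
o=[("top",(.075,.16,.012),(278.3,199)),("top",(.075,-.16,.012),(376.7,177.7)),("top",(-.075,-.16,.012),(387.7,225)),("top",(-.075,.16,.012),(288.3,245.7)),
("scene",(-.075,-.16,.012),(116.7,230)),("scene",(.075,-.16,.012),(138.3,265)),("scene",(.075,.16,.012),(225.7,209.3))]
print(*fit(o,[.5,-.2,.2]))
p,_=fit(o,[.5,-.2,.2])
# base-frame coords of net points
(ob)=[("top",(302,204),.032),("scene",(198,210),.032),("top",(377,188),.104),("scene",(134,231),.104),("top",(371,176),.104),("scene",(145,240),.104),("scene",(133+10,233),.104)]
for n,u,z in ob:
    s=least_squares(lambda q:proj(n,w(p,[(q[0],q[1],z)]))[0]-u,[0,0]);print(n,u,s.x)
# back rest & jaws hand points
E
```

```text
[0.5748 0.2614 0.166 ] [[-0.5351  0.4804]
 [-0.685   0.1677]
 [ 1.0416 -0.3179]
 [-1.6764 -1.466 ]
 [-1.9656  1.009 ]
 [-5.9605  0.3508]
 [-0.0473 -0.8646]
 [-1.4581 -0.5122]]
[ 0.4811 -0.1637  0.2191] [[-2.0799 -0.4156]
 [ 0.0528 -0.0803]
 [ 0.1149 -0.14  ]
 [-1.9426  0.3437]
 [-3.8848  0.7643]
 [-2.2861  0.1616]
 [ 0.4428 -1.121 ]]
top (302, 204) [0.0413 0.0873]
scene (198, 210) [0.0378 0.0801]
top (377, 188) [ 0.0392 -0.1287]
scene (134, 231) [ 0.0346 -0.12  ]
top (371, 176) [ 0.0771 -0.1196]
scene (145, 240) [ 0.0797 -0.1103]
scene (143, 233) [ 0.0562 -0.1036]
```

```bash
cat >> h.py <<'E'
def target(o,yaw,lean,d):
    """TCP pose gripping a panel with bottom-centre o at d along panel"""
    c,s=np.cos(yaw),np.sin(yaw);u=np.array([-np.sin(lean)*c,-np.sin(lean)*s,np.cos(lean)])
    n=np.array([np.cos(lean)*c,np.cos(lean)*s,np.sin(lean)])
    return np.asarray(o)+(d+.155)*u, np.c_[np.cross(n,-u),n,-u]
def delta(ob,P,R):
    R0=Ro.from_euler("xyz",ob["ee_rot"]).as_matrix()
    return np.round(P-ob["eef_pos"],4),np.round(np.degrees(Ro.from_matrix(R@R0.T).as_rotvec())/5,2)
def fish(p,P):
    M=p["camera_from_world"];c=np.atleast_2d(P)@M[:3,:3].T+M[:3,3];r=np.hypot(c[:,0],c[:,1]);th=np.arctan2(r,c[:,2])
    K=p["mtx"];return np.c_[K[0,2]+K[0,0]*th*c[:,0]/r,K[1,2]+K[1,1]*th*c[:,1]/r]
E
python3 - <<'E'
from h import *
from cell import robot
ob=robot.get_obs()
o=w([.5748,.2614,.166],[(.03,0,.03)])[0]
P,R=target(o,.166,np.pi/6,.245);print(P,delta(ob,P,R))
P,R=target(o,.166,np.pi/6,.125);print(P)
E
```

```text
[0.40713689 0.23330943 0.37641016] (array([ 0.1722, -0.2915, -0.0283]), array([  3.82,  -4.94, -11.01]))
[0.4663121  0.24322375 0.27248711]
```

Emit:
drive_tool --deltas '[0.05,-0.08,0.0,1.0,-1.3,-3,0.6,0.1,-0.17,0.0,2,-2.6,-6,0.6,0.15,-0.25,0,3,-4,-9,0.6,0.172,-0.29,-0.028,3.82,-4.94,-11.01,0.6,0.172,-0.29,-0.028,3.82,-4.94,-11.01,0.6,0.172,-0.29,-0.028,3.82,-4.94,-11.01,0.6,0.172,-0.29,-0.028,3.82,-4.94,-11.01,0.6,0.172,-0.29,-0.028,3.82,-4.94,-11.01,0.6]'

```text
time: 3.1
eef_pos: [0.4069, 0.2354, 0.3771]
ee_rot: [2.618, -0.0, 1.738]
contact_force: [0.8, 0.2, 0.0]
finger_gap: 0.598
grasp_force: 0.0
```

```bash
python3 - <<'E'
from h import *
from cell import robot
import cv2
ob=robot.get_obs();print(ob["time"],ob["joint_pos"])
p=robot.get_image("wrist");print(np.round(p["mtx"],1).tolist(),np.round(p["camera_from_world"],4).tolist())
pk=[.5748,.2614,.166];o=w(pk,[(.03,0,.03)])[0]
def pan(x,H,off=0):
    u=np.array([-.5,0,.866]);nn=np.array([.866,0,.5])
    return w(pk,[np.array([x,0,.03])+H*u+s*np.array([0,.05,0])+k*nn for s in(-1,1) for k in (-.004,.004)])
im=cv2.convertScaleAbs(p["image"],alpha=1.6,beta=10);f=1.55
im=cv2.resize(im,None,fx=f,fy=f,interpolation=cv2.INTER_CUBIC)
for x,H,col in((.03,.15,(0,255,0)),(-.04,.1,(255,0,0)),(.1,.1,(0,0,255))):
    for u in fish(p,pan(x,H)): cv2.circle(im,tuple(int(v*f) for v in u),3,col,1)
for u in fish(p,w(pk,[(a,b,.068) for a in(-.125,.125) for b in (-.066,.066)])): cv2.circle(im,tuple(int(v*f) for v in u),3,(0,255,255),1)
cv2.imwrite("pics/w1.png",im)
for q in("panel_tall","rack"): print(q,[(np.round(d["rect"]).tolist(),round(d["confidence"],2)) for d in robot.find_in(p,q)])
np.savez("w1.npz",**p)
E
```

```text
3.1 [ 0.55870278  0.08827921  1.99708876 -0.34708179  0.59393687  0.6344754 ]
[[297.3, 0.0, 263.1], [0.0, 297.3, 189.2], [0.0, 0.0, 1.0]] [[0.854, 0.1436, 0.5001, -0.5696], [0.0271, -0.9721, 0.2328, 0.2049], [0.5196, -0.1853, -0.8341, 0.1353], [0.0, 0.0, 0.0, 1.0]]
panel_tall [([24.0, 121.0, 47.0, 146.0], 0.84), ([241.0, 197.0, 19.0, 138.0], 0.83), ([305.0, 27.0, 80.0, 53.0], 0.64)]
rack [([237.0, 181.0, 206.0, 134.0], 0.86)]
```

View pics/w1.png

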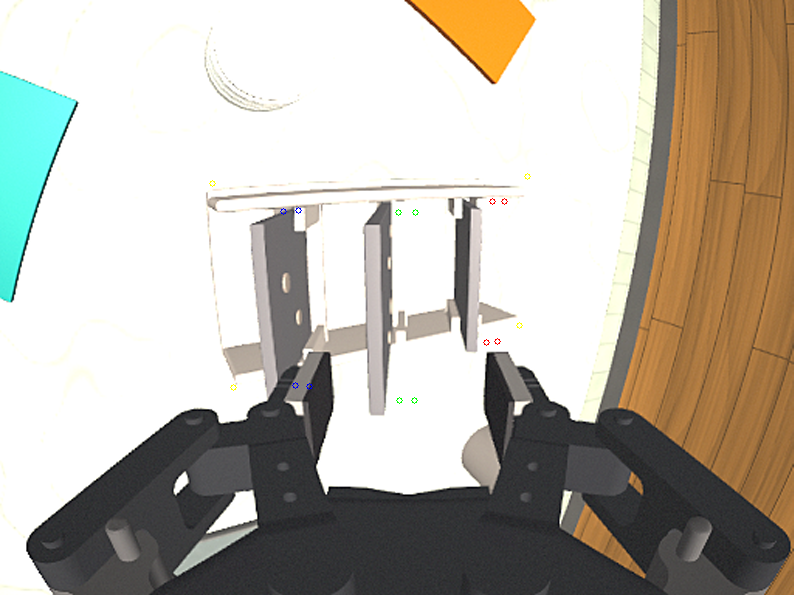

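The wrist view shows the tall panel's top face spanning (366–383,225) to (370–384,413), about 14 mm to the robot side of my fit. I'll refit with all the panel edges in this view.

```bash
python3 - <<'E'
from h import *
from cell import robot
np.set_printoptions(precision=4,suppress=True)
p=dict(np.load("w1.npz"));f=1.55
u=np.array([-.5,0,.866]);nn=np.array([.866,0,.5])
def pt(x,H,s,k): return np.array([x,0,.03])+H*u+s*np.array([0,.05,0])+k*nn
O=[(.03,.15,1,-.004,366,225),(.03,.15,1,.004,383,223),(.03,.15,-1,-.004,370,413),(.03,.15,-1,.004,384,413),
(.1,.1,1,-.004,467,209),(.1,.1,1,.004,480,209),(.1,.1,-1,-.004,469,350),(.1,.1,-1,.004,479,350),(-.04,.1,1,-.004,252,226),(-.04,.1,1,.004,270,222)]
for sel in (O,O[:4]):
    r=lambda q:(fish(p,w(q,[pt(*a[:4]) for a in sel])+[0,0,q[3]])-np.array([a[4:] for a in sel])/f).ravel()
    s=least_squares(r,[.57,.26,.16,0]);print(s.x,r(s.x).reshape(-1,2).tolist())
    q=s.x
    q3=least_squares(lambda q:r([*q,0]),[.57,.26,.16]).x;print("z fixed",q3,np.abs(r([*q3,0])).max())
    o=w(q,[(.03,0,.03)])[0]; print(o)
    for d in(.245,.125):
        P,R=target(o,q[2],np.pi/6,d);print(d,P,delta(robot.get_obs(),P,R))
E
```

```text
[ 0.5605  0.2537  0.172  -0.0046] [[-0.4776077062885804, -0.12045160196404936], [-0.5132200504234845, 1.0383415121070243], [0.9399418570031912, -0.4908110087336013], [1.4806822353297378, -0.42782739048976737], [1.794390967454035, -0.40981863188815737], [1.1675018390329228, -0.30592263673926823], [-2.160083589994997, 0.354384976879345], [-1.4366609475828227, 0.2402087684953358], [0.6796999423790169, -1.1946064198863553], [-1.660473826483127, 1.0279634400973237]]
z fixed [0.5583 0.2545 0.1721] 2.9697517771592175
[0.5901 0.2589 0.03  ]
0.245 [0.393  0.2246 0.3764] (array([-0.0137, -0.0112, -0.0007]), array([-0.01,  0.  ,  0.05]))
0.125 [0.4521 0.2349 0.2725] (array([ 0.0454, -0.0009, -0.1046]), array([-0.01,  0.  ,  0.05]))
[ 0.5598  0.2534  0.1572 -0.0037] [[-0.032344540227569496, -0.6392295936009589], [-0.023626650790248505, 0.659976225599678], [-0.2684383134611039, -0.1008246207699699], [0.3291993796390784, 0.07552106287624838]]
z fixed [0.5579 0.2544 0.1603] 1.5519055907745383
[0.5894 0.2581 0.03  ]
0.245 [0.3919 0.2267 0.3764] (array([-0.0148, -0.0091, -0.0007]), array([-0.01,  0.  , -0.12]))
0.125 [0.4512 0.2361 0.2725] (array([ 0.0444,  0.0003, -0.1046]), array([-0.01,  0.  , -0.12]))
```

Emit:
drive_tool --deltas '[-0.014,-0.01,-0.001,0,0,0,0.5,-0.014,-0.01,-0.001,0,0,0,0.5,0.006,-0.006,-0.036,0,0,0,0.5,0.026,-0.003,-0.071,0,0,0,0.5,0.045,-0.001,-0.105,0,0,0,0.5,0.045,-0.001,-0.105,0,0,0,0.5]'

```text
time: 4.0
eef_pos: [0.4519, 0.2336, 0.2695]
ee_rot: [2.623, 0.002, 1.736]
contact_force: [-0.5, -0.5, -0.5]
finger_gap: 0.496
grasp_force: 0.0
```

```bash
python3 - <<'E'
from cell import robot
import cv2
p=robot.get_image("wrist");cv2.imwrite("pics/w2.png",cv2.resize(p["image"],None,fx=1.2,fy=1.2))
E
```

```text
(no output)
```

View pics/w2.png

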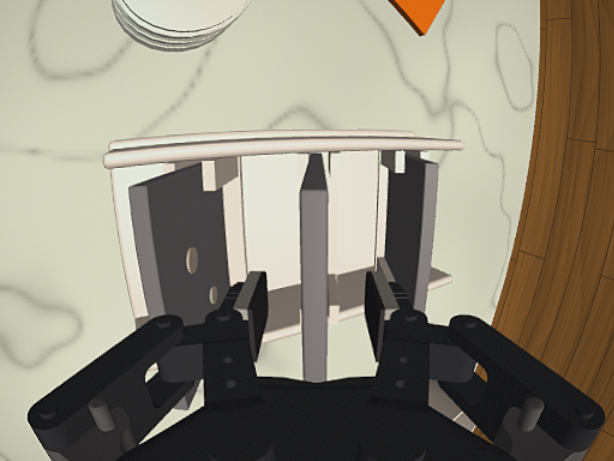

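The panel at (314,285) is centred between the pads at (250,315) and (383,315), and the neighbours are clear. I'll close the gripper and slide the panel up along its own axis.

Emit:
drive_tool --deltas '[0,0,0,0,0,0,0,0,0,0,0,0,0,0,0,0,0,0,0,0,0,0,0,0,0,0,0,0,0,0,0,0,0,0,0,0,0,0,0,0,0,0,-0.005,-0.001,0.009,0,0,0,0,-0.005,-0.001,0.009,0,0,0,0]'

```text
time: 5.05
eef_pos: [0.4466, 0.2329, 0.2817]
ee_rot: [2.616, -0.001, 1.737]
contact_force: [0.2, 0.7, -1.9]
finger_gap: 0.088
grasp_force: 58.3
```

Emit:
drive_tool --deltas '[-0.01,-0.002,0.017,0,0,0,0,-0.02,-0.003,0.035,0,0,0,0,-0.03,-0.005,0.052,0,0,0,0,-0.04,-0.007,0.069,0,0,0,0,-0.05,-0.008,0.087,0,0,0,0,-0.05,-0.008,0.11,0,0,0,0,-0.05,-0.008,0.14,0,0,0,0,-0.05,-0.008,0.14,0,0,0,0]'

```text
time: 6.05
eef_pos: [0.3972, 0.2251, 0.4228]
ee_rot: [2.613, -0.002, 1.737]
contact_force: [-0.3, 0.1, -2.3]
finger_gap: 0.083
grasp_force: 58.6
```

```bash
python3 - <<'E'
from h import *
from cell import robot
import cv2
p=robot.get_image("wrist");cv2.imwrite("pics/w3.png",p["image"])
np.savez("w3.npz",**p)
for q in("easel","jaw","cheek"): print(q,[(np.round(d["rect"]).tolist(),round(d["confidence"],2)) for d in robot.find_in(p,q)])
for q in("seat","crank_axis","crank_knob","jaw","cheek"): print(q,[(np.round(d["xy"]).tolist(),round(d["confidence"],2)) for d in robot.spot_point(p,q)])
# proposed pose to view easel from above seat
e=[.4811,-.1637,.2191];o=w(e,[(.035,.065,.032)])[0];print(o)
for d in (.125,.245):
  P,R=target(o,.2191,np.radians(25),d);print(P,delta(robot.get_obs(),P,R))
E
```

```text
easel []
jaw []
cheek []
seat [([191.0, 162.0], 0.61)]
crank_axis []
crank_knob []
jaw []
cheek []
[ 0.50113544 -0.09264663  0.032     ]
[ 0.38563126 -0.11836648  0.28576618] (array([-0.0112, -0.3432, -0.1343]), array([-0.18,  0.97,  0.61]))
[ 0.33612947 -0.12938927  0.39452311] (array([-0.0607, -0.3542, -0.0255]), array([-0.18,  0.97,  0.61]))
```

Emit:
drive_tool --deltas '[-0.015,-0.05,0,0,0.2,0.1,0,-0.03,-0.11,0,-0.1,0.4,0.3,0,-0.045,-0.17,-0.01,-0.1,0.6,0.4,0,-0.06,-0.22,-0.02,-0.18,0.97,0.61,0,-0.06,-0.26,-0.025,-0.18,0.97,0.61,0,-0.06,-0.29,-0.025,-0.18,0.97,0.61,0,-0.06,-0.29,-0.025,-0.18,0.97,0.61,0,-0.06,-0.29,-0.025,-0.18,0.97,0.61,0]'

```text
time: 7.5
eef_pos: [0.3368, -0.0649, 0.3956]
ee_rot: [2.705, -0.001, 1.79]
contact_force: [-0.5, 0.3, -1.4]
finger_gap: 0.082
grasp_force: 58.8
```

```bash
python3 - <<'E'
from h import *
from cell import robot
import cv2
p=robot.get_image("wrist");np.savez("w4.npz",**p)
print(robot.get_obs()["eef_pos"],robot.get_obs()["joint_pos"])
e=[.4811,-.1637,.2191];f=1.55
im=cv2.resize(cv2.convertScaleAbs(p["image"],alpha=1.2),None,fx=f,fy=f,interpolation=cv2.INTER_CUBIC)
for u in fish(p,w(e,[(a,b,.012) for a in(-.075,.075) for b in (-.16,.16)])): cv2.circle(im,tuple(int(v*f) for v in u),4,(0,255,255),1)
for l in [(.035,.08,.032),(.035,.13,.032),(.035,-.0,.032)]: cv2.circle(im,tuple(int(v*f) for v in fish(p,w(e,[l]))[0]),4,(0,0,255),1)
cv2.imwrite("pics/w4.png",im)
for q in("seat","crank_axis","crank_knob","jaw","cheek","easel"): print(q,[(np.round(np.array(d["xy"])*f).tolist(),round(d["confidence"],2)) for d in robot.spot_point(p,q)])
E
```

```text
[ 0.33681165 -0.06459527  0.39562066] [-0.31494225 -0.13439699  2.1437182   0.3148099   0.7756111  -0.72092   ]
seat [([382.0, 306.0], 0.8), ([571.0, 364.0], 0.53)]
crank_axis []
crank_knob []
jaw []
cheek [([378.0, 250.0], 0.8)]
easel [([335.0, 303.0], 0.74)]
```

View pics/w4.png

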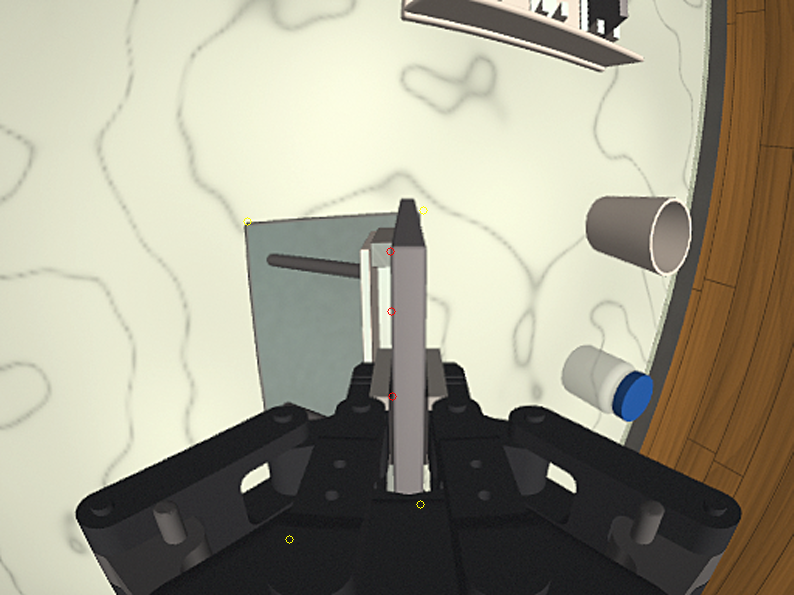

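Base corner (246,222) matches the prediction to within 2 px. The panel is held edge-on at (410,370), with the cheek top at (380,238) and the back rest edge at x≈365. I'll do one magnified overlay to fix the seat, the jaws and the crank.

```bash
cat > ov.py <<'E'
from h import *
import cv2
p=dict(np.load("w4.npz"))
pr={"scene":lambda P:proj("scene",P),"top":lambda P:proj("top",P),"w":lambda P:fish(p,P)}
L=np.radians(25);u=np.array([-np.sin(L),0,np.cos(L)]);n=np.array([np.cos(L),0,np.sin(L)])
def draw(im,k,x,y,wd,h,f,e):
    r=cv2.resize(cv2.convertScaleAbs(im[y:y+h,x:x+wd],alpha=1.3),None,fx=f,fy=f,interpolation=cv2.INTER_CUBIC)
    def pl(pts,c): 
        q=((pr[k](w(e,pts))-[x,y]+.5)*f).astype(int);cv2.polylines(r,[q.reshape(-1,1,2)],False,c,1)
    s=np.array([.03,0,.032]);Y=np.array([0,1,0])
    b=s-.004*n
    pl([b-.09*Y,b-.09*Y+.08*u,b+.05*Y+.08*u,b+.05*Y,b-.09*Y],(0,0,255))       # back rest plane between jaws
    pl([b+.05*Y+.072*u,b+.05*Y+.072*u+.02*n,b+.05*Y+.02*n],(255,0,0)) # cheek face
    a=np.array([.03,-.2,.104]);pl([a+.05*np.array([np.cos(t),np.sin(t),0]) for t in np.linspace(.2,-3.13,40)],(0,255,0))
    pl([a+.001*np.array([np.cos(t),np.sin(t),0]) for t in np.linspace(0,6.3,9)],(0,255,0))
    pl([(-.075,.08,.012),(.075,.08,.012),(.075,-.24,.012),(-.075,-.24,.012),(-.075,.08,.012)],(0,255,255))
    for i in range(0,wd,10): cv2.putText(r,str(x+i),(int(i*f),8),0,.3,(0,0,0),1)
    for i in range(0,h,10): cv2.putText(r,str(y+i),(0,int(i*f)+4),0,.3,(0,0,0),1)
    return r
def make(e,out):
    A=draw(p["image"],"w",222,127,66,131,4.5,e);A=cv2.copyMakeBorder(A[:590],0,max(0,590-A.shape[0]),0,0,0)
    B=draw(cv2.imread("pics/top0.png"),"top",270,168,125,80,4,e);C=draw(cv2.imread("pics/scene0.png"),"scene",110,175,125,90,3,e)
    C=cv2.copyMakeBorder(C,0,0,0,B.shape[1]-C.shape[1],0)
    cv2.imwrite(out,np.hstack([A,np.vstack([B,C])[:590]]))
E
python3 - <<'E'
from ov import *
o=w([.4811,-.1637,.2191],[(0,.08,0)])[0];print(o);make([o[0],o[1],.2191],"pics/ov.png")
E
```

```text
[ 0.4637119  -0.08561252  0.        ]
```

View pics/ov.png

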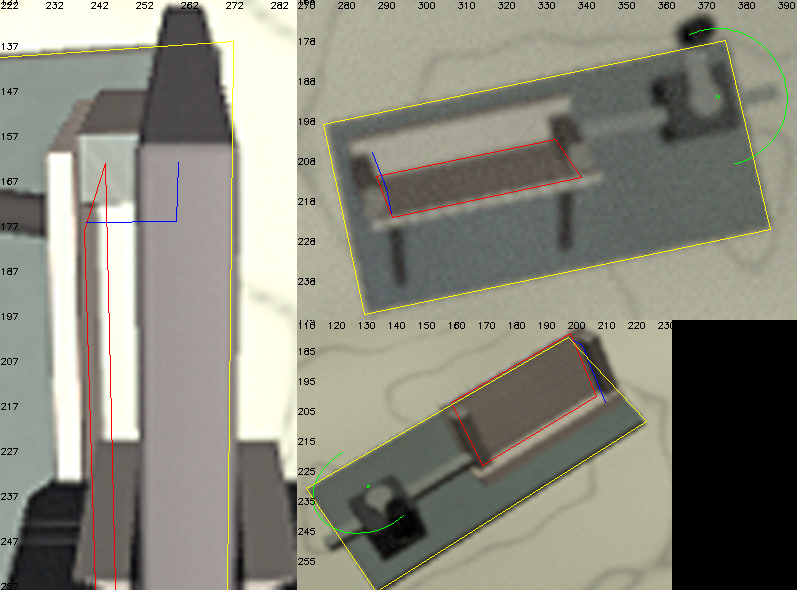

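```bash
python3 - <<'E'
from h import *
from cell import robot
np.set_printoptions(precision=4,suppress=True)
p=dict(np.load("w4.npz"));ob=robot.get_obs()
R=Ro.from_euler("xyz",ob["ee_rot"]).as_matrix();T=ob["eef_pos"]
print(R)
# panel in tool frame: u=-z, n=+y, width=tool x
obs=[(1,0,-1,253.1,158.8),(1,0,1,274.2,158.8),(1,.15,-1,258.7,128.8),(1,.15,1,269.8,128.8)]
sx=np.sign(R[1,0])
def r(q):
    P=[T+R@np.array([q[0]+sx*.05*a,q[2]+.004*k,q[1]+z]) for a,z,k,_,_ in obs]
    return (fish(p,P)-np.array([o[3:] for o in obs])).ravel()
s=least_squares(r,[0,.13,0]);print(s.x,r(s.x).reshape(-1,2),"d=",s.x[1]+.15-.155,"sx",sx)
e=[.4811,-.1637,.2191]
E0=w(e,[(-.0013,.0836,0)])[0];print("easel",E0)
for dy in(.0,-.010):
  o=w([E0[0],E0[1],.2191],[(.03,dy,.032)])[0]
  for d in (.125,.205):
    P,Rt=target(o,.2191,np.radians(25),d);P=P-Rt[:,0]*s.x[0]-Rt[:,1]*s.x[2]
    print(dy,d,P,delta(ob,P,Rt))
E
```

```text
[[-0.2188  0.8839  0.4134]
 [ 0.9758  0.1978  0.0935]
 [ 0.0009  0.4238 -0.9058]]
[ 0.0004  0.1376 -0.0001] [[-0.2026 -0.1099]
 [ 0.7986 -0.1519]
 [ 0.1829  0.3247]
 [-1.594   0.3064]] d= 0.1325982475790424 sx 1.0
easel [ 0.4617 -0.0824  0.    ]
0.0 0.125 [ 0.3756 -0.102   0.2858] (array([ 0.0387, -0.0374, -0.11  ]), array([-0.01,  0.01, -0.02]))
0.0 0.205 [ 0.3426 -0.1093  0.3583] (array([ 0.0057, -0.0447, -0.0375]), array([-0.01,  0.01, -0.02]))
-0.01 0.125 [ 0.3777 -0.1117  0.2858] (array([ 0.0408, -0.0471, -0.11  ]), array([-0.01,  0.01, -0.02]))
-0.01 0.205 [ 0.3447 -0.1191  0.3583] (array([ 0.0078, -0.0545, -0.0375]), array([-0.01,  0.01, -0.02]))
```

Emit:
drive_tool --deltas '[0.007,-0.027,-0.018,0,0,0,0,0.013,-0.053,-0.035,0,0,0,0,0.013,-0.053,-0.035,0,0,0,0,0.022,-0.051,-0.055,0,0,0,0,0.031,-0.049,-0.075,0,0,0,0,0.038,-0.047,-0.089,0,0,0,0,0.038,-0.047,-0.089,0,0,0,0]'

```text
time: 8.72
eef_pos: [0.3749, -0.1113, 0.3065]
ee_rot: [2.705, -0.002, 1.791]
contact_force: [0.2, -0.1, -0.9]
finger_gap: 0.086
grasp_force: 58.7
```

```bash
python3 - <<'E'
from ov import *
from cell import robot
q=robot.get_image("wrist");p.update(q)
s=robot.get_image("scene");s2=robot.get_image("top")
cv2.imwrite("pics/scene0.png",s["image"]);cv2.imwrite("pics/top0.png",s2["image"])
make([.4617,-.0824,.2191],"pics/ov2.png");np.savez("w5.npz",**q)
print(robot.get_obs()["contact_force"])
E
```

```text
[-0.75558597 -0.61441334 -1.1161572 ]
```

View pics/ov2.png

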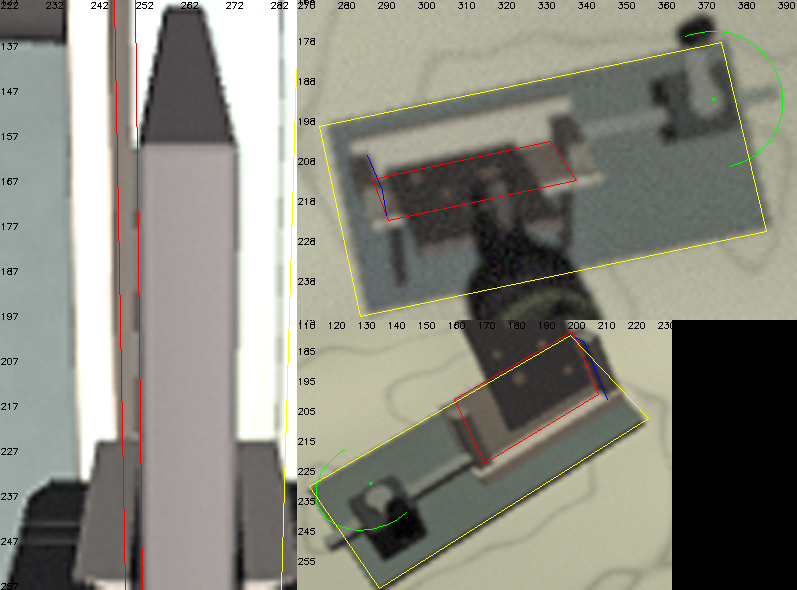

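The panel bottom at wrist-crop (187,8) lies just in front of the back rest's foot, x≈137, and inside the lip. In the top view it stands between the jaws. I'll lower it slowly.

Emit:
drive_tool --deltas '[0.001,0,-0.003,0,0,0,0,0.003,0.001,-0.006,0,0,0,0,0.004,0.001,-0.009,0,0,0,0,0.004,0.001,-0.009,0,0,0,0]'

```text
time: 9.38
eef_pos: [0.3788, -0.1111, 0.2974]
ee_rot: [2.705, -0.001, 1.79]
contact_force: [0.2, -1.1, -1.2]
finger_gap: 0.089
grasp_force: 58.7
```

Emit:
drive_tool --deltas '[0.001,0,-0.002,0,0,0,0,0.002,0,-0.003,0,0,0,0,0.002,0,-0.004,0,0,0,0,0.002,0,-0.004,0,0,0,0]'

```text
time: 9.88
eef_pos: [0.3809, -0.1111, 0.2937]
ee_rot: [2.704, -0.001, 1.79]
contact_force: [0.2, -0.6, -1.6]
finger_gap: 0.087
grasp_force: 58.7
```

Emit:
drive_tool --deltas '[0.001,0,-0.001,0,0,0,0,0.001,0,-0.002,0,0,0,0,0.001,0,-0.002,0,0,0,0]'

```text
time: 10.25
eef_pos: [0.3818, -0.1111, 0.2916]
ee_rot: [2.704, -0.001, 1.79]
contact_force: [-0.4, -0.0, -2.7]
finger_gap: 0.086
grasp_force: 58.7
```

Emit:
drive_tool --deltas '[0.001,0,-0.001,0,0,0,0,0.001,0,-0.002,0,0,0,0,0.001,0,-0.002,0,0,0,0]'

```text
time: 10.62
eef_pos: [0.3828, -0.1111, 0.2896]
ee_rot: [2.704, -0.001, 1.79]
contact_force: [0.8, 1.1, -1.5]
finger_gap: 0.082
grasp_force: 58.7
```

Emit:
drive_tool --deltas '[0.001,0,-0.001,0,0,0,0,0.001,0,-0.002,0,0,0,0,0.001,0,-0.002,0,0,0,0]'

```text
time: 11.0
eef_pos: [0.3839, -0.1111, 0.2883]
ee_rot: [2.703, -0.001, 1.79]
contact_force: [-3.8, 0.4, 4.0]
finger_gap: 0.083
grasp_force: 60.0
```

Emit:
drive_tool --deltas '[-0.001,0,0,0,0,0,0,-0.002,0,-0.001,0,0,0,0,-0.003,-0.001,-0.001,0,0,0,0,-0.003,-0.001,-0.001,0,0,0,0]'

```text
time: 11.5
eef_pos: [0.3809, -0.1123, 0.2868]
ee_rot: [2.704, -0.001, 1.79]
contact_force: [-0.9, 1.1, 3.2]
finger_gap: 0.088
grasp_force: 59.6
```

Emit:
drive_tool --deltas '[-0.001,0,0,0,0,0,0,-0.002,0,-0.001,0,0,0,0,-0.002,0,-0.001,0,0,0,0]'

```text
time: 11.88
eef_pos: [0.3789, -0.1121, 0.286]
ee_rot: [2.703, -0.001, 1.79]
contact_force: [-1.6, 1.9, 3.4]
finger_gap: 0.082
grasp_force: 59.7
```

Emit:
drive_tool --deltas '[-0.001,0,0,0,0,0,0,-0.002,0,-0.001,0,0,0,0,-0.002,0,-0.001,0,0,0,0]'

```text
time: 12.25
eef_pos: [0.3772, -0.1122, 0.2852]
ee_rot: [2.703, -0.001, 1.79]
contact_force: [0.4, 1.8, 4.1]
finger_gap: 0.084
grasp_force: 59.7
```

Emit:
drive_tool --deltas '[-0.001,0,0,0,0,0,0,-0.001,0,0,0,0,0,0]'

```text
time: 12.5
eef_pos: [0.3767, -0.1123, 0.2852]
ee_rot: [2.702, -0.0, 1.789]
contact_force: [4.2, 2.7, 1.0]
finger_gap: 0.087
grasp_force: 59.2
```

Emit:
drive_tool --deltas '[-0.001,0,0,0,0,0,0,-0.001,0,0,0,0,0,0]'

```text
time: 12.75
eef_pos: [0.3763, -0.1124, 0.2854]
ee_rot: [2.701, 0.0, 1.789]
contact_force: [7.8, 4.3, -1.6]
finger_gap: 0.085
grasp_force: 58.9
```

Emit:
drive_tool --deltas '[0.001,0,-0.001,0,0,0,0,0.001,0,-0.001,0,0,0,0,0.001,0,-0.001,0,0,0,0.15,0.001,0,-0.001,0,0,0,0.3,0.001,0,-0.001,0,0,0,0.4,0.001,0,-0.001,0,0,0,0.5,0.001,0,-0.001,0,0,0,0.5,0.001,0,-0.001,0,0,0,0.5]'

```text
time: 13.75
eef_pos: [0.3759, -0.1122, 0.2837]
ee_rot: [2.704, -0.001, 1.79]
contact_force: [0.6, 0.0, 0.3]
finger_gap: 0.497
grasp_force: 0.0
```

Emit:
drive_tool --deltas '[-0.007,-0.001,0.016,0,0,0,0.5,-0.021,-0.005,0.045,0,0,0,0.5,-0.041,-0.009,0.09,0,0,0,0.5,-0.041,-0.009,0.14,0,0,0,0.5,-0.041,-0.009,0.14,0,0,0,0.5]'

```text
time: 14.38
eef_pos: [0.3354, -0.1216, 0.4277]
ee_rot: [2.696, 0.005, 1.789]
contact_force: [-0.0, -0.3, 0.1]
finger_gap: 0.499
grasp_force: 0.0
```

```bash
python3 - <<'E'
from ov import *
from cell import robot
s=robot.get_image("scene");s2=robot.get_image("top");q=robot.get_image("wrist");p.update(q)
cv2.imwrite("pics/scene0.png",s["image"]);cv2.imwrite("pics/top0.png",s2["image"]);cv2.imwrite("pics/w6.png",q["image"])
for n,im in(("s",s),("t",s2),("w",q)):
  print(n,[[(np.round(d["xy"],1).tolist(),round(d["confidence"],2)) for d in robot.spot_point(im,k)] for k in ("panel_tall","crank_knob","crank_axis","jaw")])
  print(n,[(np.round(d["rect"]).tolist(),round(d["confidence"],2)) for d in robot.find_in(im,"panel_tall")],[(np.round(d["rect"],1).tolist(),round(d["confidence"],2)) for d in robot.find_in(im,"crank_knob")])
E0=[.4617,-.0824,.2191]
for pos in (-.01,-.005,0):print("pred panel origin",[pr[k](w(E0,[(.03,pos,.032)])).round(1).tolist() for k in("scene","top","w")])
print("axis",[pr[k](w(E0,[(.03,-.2,.104)])).round(1).tolist() for k in("scene","top","w")])
for c in(0,.3,.6,.8): print(c,[pr[k](w(E0,[(.03+.05*np.cos(.2-c),-.2+.05*np.sin(.2-c),.104)])).round(1).tolist() for k in("scene","top","w")])
make(E0,"pics/ov3.png");print(robot.get_obs()["time"])
E
```

```text
s [[([383.6, 196.9], 0.93), ([250.7, 135.9], 0.82), ([194.5, 208.4], 0.61)], [([145.8, 240.2], 0.39)], [([132.4, 232.4], 0.67)], [([174.0, 222.9], 0.77), ([189.4, 211.7], 0.73)]]
s [([381.0, 182.0, 41.0, 38.0], 0.88), ([272.0, 133.0, 42.0, 20.0], 0.79), ([184.0, 190.0, 53.0, 52.0], 0.65)] [([147.3, 242.9, 15.2, 14.9], 0.5), ([324.7, 156.1, 27.2, 27.2], 0.28)]
t [[([203.1, 283.7], 0.89), ([305.4, 204.8], 0.69)], [([369.5, 175.8], 0.52), ([323.6, 114.9], 0.25)], [([377.0, 189.8], 0.74)], [([333.3, 201.1], 0.76)]]
t [([116.0, 159.0, 46.0, 53.0], 0.96), ([182.0, 277.0, 62.0, 46.0], 0.86), ([314.0, 218.0, 45.0, 24.0], 0.74)] [([370.5, 175.7, 13.0, 5.3], 0.62)]
w [[([250.5, 156.6], 0.93)], [([299.5, 297.0], 0.7)], [([275.0, 306.0], 0.88)], [([248.9, 214.0], 0.8)]]
w [([244.0, 180.0, 19.0, 120.0], 0.55)] [([300.0, 294.1, 22.2, 24.2], 0.78), ([361.2, 11.2, 88.4, 22.4], 0.4)]
pred panel origin [[[194.7, 209.2]], [[307.2, 207.1]], [[249.2, 160.1]]]
pred panel origin [[[196.0, 208.4]], [[305.6, 207.4]], [[249.1, 156.4]]]
pred panel origin [[[197.3, 207.6]], [[304.0, 207.7]], [[249.1, 152.7]]]
axis [[[134.2, 229.0]], [[373.7, 192.4]], [[271.9, 307.3]]]
0 [[[145.9, 238.8]], [[366.6, 176.7]], [[302.9, 292.4]]]
0.3 [[[141.1, 241.9]], [[371.5, 175.4]], [[302.7, 300.5]]]
0.6 [[[135.7, 243.9]], [[376.6, 175.6]], [[299.9, 308.9]]]
0.8 [[[132.0, 244.5]], [[379.9, 176.6]], [[296.7, 314.3]]]
15.425
```

View pics/ov3.png

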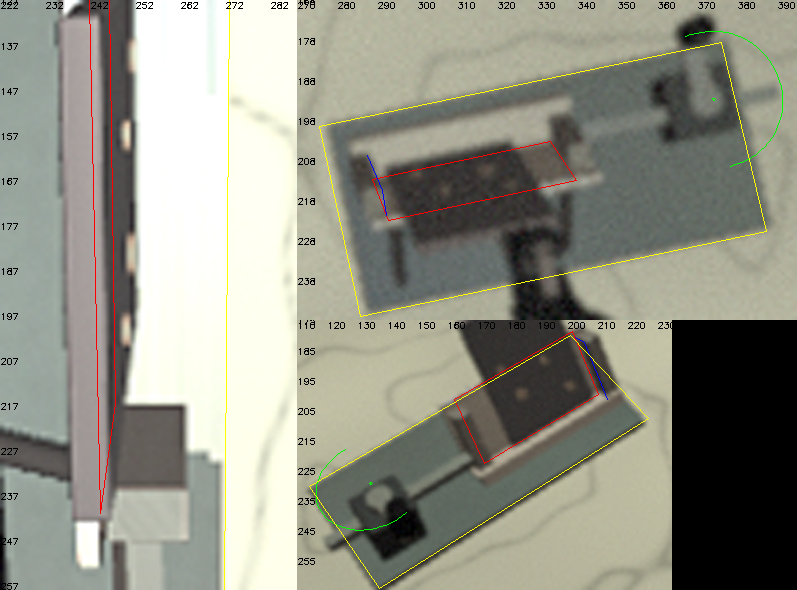

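The panel stands between the jaws, leaning on the back rest, and the gripper is off it: top view (315,218), scene (187,190), wrist crop (85,270). Next comes the crank, so I'll triangulate the knob and its axis.

```bash
python3 - <<'E'
from h import *
from cell import robot
np.set_printoptions(precision=4,suppress=True)
q=robot.get_image("wrist");ob=robot.get_obs()
k=robot.spot_point(q,"crank_knob")[0]["xy"];a=robot.spot_point(q,"crank_axis")[0]["xy"]
print(k,a)
def tri(o,z):
    r=lambda X:np.concatenate([((fish(q,[X[0],X[1],z]) if n=="w" else proj(n,[[X[0],X[1],z]]))[0]-u)*wt for n,u,wt in o])
    s=least_squares(r,[.5,-.25]);return s.x,r(s.x)
K=tri([("w",k,1.5),("top",(369.8,175.8),1),("scene",(145.6,240.2),1)],.104);A=tri([("w",a,1.5),("top",(377,189),1),("scene",(133,231.7),1)],.104)
print(K,tri([("w",k,1)],.104),A,tri([("w",a,1)],.104))
E0=[.4617,-.0824,.2191];Ax=w(E0,[(.03,-.2,.104)])[0];print("axis model",Ax)
for c in (A[0],Ax[:2]):
    d=K[0]-c;print(np.hypot(*d),"crank",.2-(np.arctan2(d[1],d[0])-.2191))
# view pose: tool down, y along easel x, above knob, grasp point at z .104+.10
c,s=np.cos(.2191),np.sin(.2191)
R=np.c_[np.cross([c,s,0],[0,0,-1]),[c,s,0],[0,0,-1]]
print(delta(ob,np.array([K[0][0],K[0][1],.104+.155+.09]),R),ob["eef_pos"])
E
```

```text
[299.6, 295.4] [275.3, 303.1]
(array([ 0.578 , -0.2563]), array([ 1.3258,  0.3342, -1.3417,  1.661 , -1.9034, -1.2684])) (array([ 0.5763, -0.2557]), array([0., 0.])) (array([ 0.5405, -0.2684]), array([ 0.9388,  3.2011, -4.251 ,  1.2824,  2.69  , -1.4645])) (array([ 0.5386, -0.2646]), array([ 0., -0.]))
axis model [ 0.5345 -0.2711  0.104 ]
0.03938408158138222 crank 0.10543180137973215
0.045967805570825485 crank 0.09075681455560144
(array([ 0.2431, -0.1351, -0.0748]), array([-1.1 ,  4.89,  0.  ])) [ 0.3349 -0.1212  0.4238]
```

Emit:
drive_tool --deltas '[0.06,-0.03,0,-0.3,1.2,0,0.5,0.12,-0.07,0,-0.6,2.4,0,0.5,0.18,-0.1,-0.02,-0.9,3.7,0,0.6,0.243,-0.135,-0.05,-1.1,4.89,0,0.7,0.243,-0.135,-0.075,-1.1,4.89,0,0.7,0.243,-0.135,-0.075,-1.1,4.89,0,0.7,0.243,-0.135,-0.075,-1.1,4.89,0,0.7]'

```text
time: 16.45
eef_pos: [0.5777, -0.256, 0.3489]
ee_rot: [-3.142, -0.0, 1.79]
contact_force: [1.3, -0.1, 0.7]
finger_gap: 0.699
grasp_force: 0.0
```

```bash
python3 - <<'E'
from h import *
from cell import robot
np.set_printoptions(precision=4,suppress=True)
ob=robot.get_obs();print(ob["eef_pos"],ob["joint_pos"])
def inv(q,u,z): return least_squares(lambda X:(fish(q,[X[0],X[1],z])-u).ravel(),[.55,-.26]).x
for i in range(3):
    q=robot.get_image("wrist")
    for n,z in(("crank_knob",.104),("crank_axis",.104)):
        for d in robot.spot_point(q,n)[:2]: print(n,d["xy"],round(d["confidence"],2),inv(q,d["xy"],z))
for d in robot.find_in(q,"crank_knob"): print("rect",d)
for d in robot.outline_of(q,"crank_knob")[:1]: print(d["rect"],d["region"].sum())
E0=[.4617,-.0824,.2191]
K=np.array([.578,-.2563])
for z in(.122,.104,.08): print(z,fish(q,[[K[0],K[1],z]]))
# dark-pixel blob near predicted knob
import cv2
g=q["image"].max(2);u=fish(q,[[K[0],K[1],.122]])[0].astype(int);print(u);y0,x0=max(u[1]-30,0),u[0]-36
for row in g[y0:y0+66:3,x0:x0+72:3]: print(" ".join(f"{v:3d}" for v in row))
E
```

```text
[ 0.5777 -0.256   0.3489] [-0.4355  0.4455  1.5116  0.0003  1.1847 -0.6544]
crank_knob [267.9, 203.2] 0.61 [ 0.5816 -0.2568]
crank_axis [207.9, 204.8] 0.83 [ 0.537  -0.2682]
crank_knob [264.6, 202.7] 0.85 [ 0.5795 -0.2577]
crank_axis [205.2, 206.1] 0.9 [ 0.5352 -0.2705]
crank_knob [268.0, 204.0] 0.78 [ 0.5822 -0.258 ]
crank_axis [206.4, 205.4] 0.96 [ 0.5361 -0.2695]
crank_axis [443.5, 117.0] 0.69 [ 0.7065 -0.1559]
rect {'rect': [270.3, 203.2, 32.6, 41.2], 'confidence': 0.69}
[268.6, 204.4, 32.5, 43.7] 1004
0.122 [[263.1301 208.6207]]
0.104 [[263.0772 200.7312]]
0.08 [[263.0179 191.9026]]
[263 208]
 80  80  78  79  43  26 126 121 121 122 121 114 180 197 195 186 183 197 199 199 198 197 198 200
 82  81  78  82  46  21 127 123 120 123 122 114 180 200 199 181 179 196 198 199 198 198 198 198
 75  78  77  76  49  41 116  92  95  94  76  82  43   0   6   0  55 201 198 198 198 198 199 201
136 138 140 145 146 148 145 147 141 141 144   9  22  24  20  20  18 148 198 199 198 198 198 197
147 147 147 146 146 146 147 149 147 149  84  21  26  20  21  19  21   6 197 198 199 197 199 199
148 148 147 148
[... 916 characters left out ...]
  21 183 196 195 195 195 197
196 195 195 195 195 194 194 194 194 190 175 186  97  19  23  19  47 208 195 195 194 194 194 194
195 193 194 195 195 195 194 194 189 170 178 191 195 202 203 203 197 195 195 195 196 194 195 195
194 194 194 195 194 195 193 188 182 181 193 195 194 195 195 195 195 195 195 194 194 194 194 195
194 195 194 194 195 194 189 175 175 192 194 194 195 196 196 195 195 194 193 194 195 194 194 194
194 195 195 195 193 193 173 183 191 193 195 194 195 196 194 193 193 194 193 194 194 193 193 193
195 196 195 195 194 190 165 188 194 196 194 194 195 193 194 194 192 193 194 194 193 194 193 193
195 195 195 195 192 187 173 192 193 194 193 195 195 193 192 194 194 193 193 193 195 194 194 193
```

Emit:
drive_tool --deltas '[0.005,-0.002,0,0,0,0,0.7,0.005,-0.002,-0.03,0,0,0,0.7,0.005,-0.002,-0.06,0,0,0,0.7,0.005,-0.002,-0.086,0,0,0,0.7,0.005,-0.002,-0.086,0,0,0,0.7,0.005,-0.002,-0.086,0,0,0,0,0.005,-0.002,-0.086,0,0,0,0,0.005,-0.002,-0.086,0,0,0,0,0.005,-0.002,-0.086,0,0,0,0,0.005,-0.002,-0.086,0,0,0,0]'

```text
time: 18.25
eef_pos: [0.5828, -0.2584, 0.2644]
ee_rot: [3.14, 0.002, 1.79]
contact_force: [-2.8, -1.1, 6.1]
finger_gap: 0.244
grasp_force: 58.6
```

```bash
python3 - <<'E'
from h import *
from cell import robot
np.set_printoptions(precision=4,suppress=True)
ob=robot.get_obs();print(ob)
K=ob["eef_pos"][:2];A=np.array([.5355,-.270]);d=K-A;print(np.hypot(*d),np.arctan2(d[1],d[0]))
a0=np.arctan2(d[1],d[0]);A=K-.05*d/np.hypot(*d)
for c in np.arange(0,3.31,.15): print(round(c,2),np.round(A+.05*np.array([np.cos(a0-c),np.sin(a0-c)])-K,4))
E
```

```text
{'time': 18.25, 'joint_pos': array([-0.4353,  0.526 ,  1.6044, -0.0006,  1.009 , -0.654 ]), 'qd': array([-0.001 ,  0.0005,  0.0008,  0.0015,  0.0005,  0.0007]), 'effort': array([  1.0546, -45.6228, -19.6181,   0.4429,  -0.6754,  -0.    ]), 'eef_pos': array([ 0.5828, -0.2584,  0.2644]), 'ee_rot': array([3.1402, 0.0017, 1.7898]), 'contact_force': array([-2.8155, -1.0984,  6.1259]), 'ft_torque': array([-0.1156,  0.4329,  0.0296]), 'grasp_force': 58.63423705101013, 'finger_gap': 0.24409861109412984}
0.04872527571997397 0.2395634893410439
0.0 [0. 0.]
0.15 [ 0.0012 -0.0074]
0.3 [ 0.0013 -0.0149]
0.45 [ 0.0003 -0.0223]
0.6 [-0.0018 -0.0295]
0.75 [-0.0049 -0.0363]
0.9 [-0.0091 -0.0425]
1.05 [-0.0141 -0.0481]
1.2 [-0.0199 -0.0528]
1.35 [-0.0264 -0.0567]
1.5 [-0.0333 -0.0595]
1.65 [-0.0406 -0.0612]
1.8 [-0.0481 -0.0619]
1.95 [-0.0555 -0.0614]
2.1 [-0.0629 -0.0598]
2.25 [-0.0699 -0.0571]
2.4 [-0.0764 -0.0534]
2.55 [-0.0823 -0.0488]
2.7 [-0.0874 -0.0433]
2.85 [-0.0917 -0.0372]
3.0 [-0.095  -0.0305]
3.15 [-0.0972 -0.0233]
3.3 [-0.0984 -0.0159]
```

Emit:
drive_tool --deltas '[0.0008,-0.004,0,0,0,0,0,0.0013,-0.009,0,0,0,0,0,0.0013,-0.015,0,0,0,0,0,0.0003,-0.0223,0,0,0,0,0,-0.0018,-0.0295,0,0,0,0,0,-0.0049,-0.0363,0,0,0,0,0,-0.0091,-0.0425,0,0,0,0,0,-0.0091,-0.0425,0,0,0,0,0]'

```text
time: 19.25
eef_pos: [0.5743, -0.3007, 0.2645]
ee_rot: [3.138, 0.001, 1.789]
contact_force: [1.6, 3.0, 5.0]
finger_gap: 0.241
grasp_force: 58.7
```

Emit:
drive_tool --deltas '[-0.005,-0.0056,0,0,0,0,0,-0.0108,-0.0103,0,0,0,0,0,-0.0173,-0.0142,0,0,0,0,0,-0.0242,-0.017,0,0,0,0,0,-0.0315,-0.0187,0,0,0,0,0,-0.039,-0.0194,0,0,0,0,0,-0.0464,-0.0189,0,0,0,0,0,-0.0538,-0.0173,0,0,0,0,0,-0.0538,-0.0173,0,0,0,0,0]'

```text
time: 20.38
eef_pos: [0.5203, -0.3188, 0.2645]
ee_rot: [3.138, 0.004, 1.79]
contact_force: [2.3, -1.9, 7.0]
finger_gap: 0.237
grasp_force: 58.7
```

Emit:
drive_tool --deltas '[-0.0035,0.0012,0,0,0,0,0,-0.007,0.0027,0,0,0,0,0,-0.0103,0.0045,0,0,0,0,0,-0.0135,0.0064,0,0,0,0,0,-0.0165,0.0086,0,0,0,0,0,-0.0194,0.011,0,0,0,0,0,-0.022,0.0137,0,0,0,0,0,-0.0245,0.0165,0,0,0,0,0,-0.0245,0.0165,0,0,0,0,0]'

```text
time: 21.5
eef_pos: [0.4959, -0.3029, 0.2645]
ee_rot: [3.138, 0.006, 1.79]
contact_force: [0.7, -3.5, 6.1]
finger_gap: 0.243
grasp_force: 58.7
```

Emit:
drive_tool --deltas '[-0.0012,0.0015,0,0,0,0,0,-0.0022,0.003,0,0,0,0,0,-0.0033,0.0045,0,0,0,0,0,-0.0043,0.0061,0,0,0,0,0,-0.0052,0.0078,0,0,0,0,0,-0.006,0.0095,0,0,0,0,0,-0.0068,0.0111,0,0,0,0,0,-0.0076,0.0128,0,0,0,0,0,-0.0076,0.0128,0,0,0,0,0]'

```text
time: 22.62
eef_pos: [0.4881, -0.2902, 0.2644]
ee_rot: [3.139, 0.006, 1.79]
contact_force: [0.2, -4.3, 6.8]
finger_gap: 0.239
grasp_force: 58.8
```

Crank is now at about 3.17. I'll take small steps until the force climbs.

Emit:
drive_tool --deltas '[-0.0008,0.002,0,0,0,0,0,-0.0013,0.0036,0,0,0,0,0,-0.0013,0.0036,0,0,0,0,0]'

```text
time: 23.0
eef_pos: [0.4868, -0.2866, 0.2644]
ee_rot: [3.139, 0.006, 1.791]
contact_force: [0.6, -4.3, 7.6]
finger_gap: 0.243
grasp_force: 58.8
```

Emit:
drive_tool --deltas '[-0.0004,0.002,0,0,0,0,0,-0.0008,0.0036,0,0,0,0,0,-0.0008,0.0036,0,0,0,0,0]'

```text
time: 23.38
eef_pos: [0.4858, -0.283, 0.2644]
ee_rot: [3.14, 0.006, 1.791]
contact_force: [-2.0, -3.8, 8.9]
finger_gap: 0.237
grasp_force: 58.9
```

Emit:
drive_tool --deltas '[-0.0002,0.002,0,0,0,0,0,-0.0002,0.002,0,0,0,0,0]'

```text
time: 23.62
eef_pos: [0.4855, -0.2812, 0.2644]
ee_rot: [3.141, 0.006, 1.791]
contact_force: [-2.0, -5.2, 8.0]
finger_gap: 0.237
grasp_force: 58.9
```

Emit:
drive_tool --deltas '[-0.0002,0.002,0,0,0,0,0,-0.0002,0.002,0,0,0,0,0]'

```text
time: 23.88
eef_pos: [0.4853, -0.2801, 0.2645]
ee_rot: [3.141, 0.009, 1.792]
contact_force: [-2.4, -8.8, 6.6]
finger_gap: 0.24
grasp_force: 58.9
```

Emit:
drive_tool --deltas '[-0.0001,0.002,0,0,0,0,0,-0.0001,0.002,0,0,0,0,0]'

```text
time: 24.12
eef_pos: [0.4852, -0.2791, 0.2645]
ee_rot: [3.141, 0.011, 1.792]
contact_force: [-3.0, -14.0, 5.2]
finger_gap: 0.236
grasp_force: 58.9
```

Emit:
drive_tool --deltas '[0,0.0015,0,0,0,0,0,0,0.0015,0,0,0,0,0]'

```text
time: 24.38
eef_pos: [0.4851, -0.2783, 0.2646]
ee_rot: [3.141, 0.013, 1.793]
contact_force: [-3.1, -17.3, 4.3]
finger_gap: 0.241
grasp_force: 58.9
```

Emit:
drive_tool --deltas '[0,0,0,0,0,0,0.3,0,0,0,0,0,0,0.5,0,0,0,0,0,0,0.5,0,0,0,0,0,0,0.5,0,0,0.03,0,0,0,0.5,0,0,0.07,0,0,0,0.5,0,-0.02,0.15,0,0,0,0.5,0,-0.04,0.18,0,0,0,0.5,0,-0.04,0.18,0,0,0,0.5]'

```text
time: 25.5
eef_pos: [0.4856, -0.3152, 0.4472]
ee_rot: [3.135, 0.007, 1.789]
contact_force: [-0.1, 0.1, -0.6]
finger_gap: 0.499
grasp_force: 0.0
```

```bash
python3 - <<'E'
from ov import *
from cell import robot
q=robot.get_image("wrist");s=robot.get_image("scene");t=robot.get_image("top");p.update(q)
E0=[.4617,-.0824,.2191]
for n,im in(("scene",s),("top",t),("w",q)):
  print(n,[[(np.round(d["xy"],1).tolist(),round(d["confidence"],2)) for d in robot.spot_point(im,k)[:3]] for k in ("panel_tall","crank_knob","jaw","cheek")])
  print([(np.round(d["rect"]).tolist(),round(d["confidence"],2)) for d in robot.find_in(im,"panel_tall")])
  print("pred origin, top corners, jaw pt, knob(3.33)",pr[n](w(E0,[(.03,0,.032)]+[np.array([.03,y,.032])+.15*u for y in(-.05,.05)]+[(.03,-.05,.032),(.03-.05,-.2,.104)])).round(1).tolist())
print(robot.get_obs()["time"],robot.get_obs()["contact_force"])
E
```

```text
scene [[([193.7, 206.5], 0.81), ([248.4, 137.4], 0.62), ([382.3, 196.1], 0.61)], [([124.4, 215.8], 0.54)], [([185.4, 215.1], 0.91)], [([206.8, 201.3], 0.58)]]
[([381.0, 182.0, 42.0, 39.0], 0.74), ([188.0, 189.0, 50.0, 54.0], 0.72), ([271.0, 134.0, 45.0, 22.0], 0.58)]
pred origin, top corners, jaw pt, knob(3.33) [[197.3, 207.6], [165.1, 174.9], [194.1, 159.0], [183.8, 215.9], [125.9, 217.5]]
top [[([127.9, 137.1], 0.86), ([302.7, 209.2], 0.85), ([202.6, 282.3], 0.72)], [([289.4, 211.2], 0.49), ([377.7, 212.1], 0.4)], [([321.0, 204.8], 0.56)], [([288.6, 211.2], 0.65)]]
[([181.0, 277.0, 58.0, 45.0], 0.91), ([117.0, 157.0, 52.0, 51.0], 0.77), ([192.0, 158.0, 34.0, 13.0], 0.71), ([310.0, 218.0, 40.0, 26.0], 0.61)]
pred origin, top corners, jaw pt, knob(3.33) [[304.0, 207.7], [331.5, 223.8], [296.1, 231.2], [320.0, 204.4], [377.6, 209.2]]
w [[], [([265.8, 138.3], 0.64)], [([308.0, 19.3], 0.64)], []]
[([281.0, 82.0, 111.0, 164.0], 0.71), ([291.0, 3.0, 30.0, 6.0], 0.5)]
pred origin, top corners, jaw pt, knob(3.33) [[304.4, -12.8], [253.0, -22.0], [253.7, -105.7], [305.2, 21.3], [267.7, 140.5]]
26.4 [-1.12181798e-02  2.62799444e-01  1.84758129e-04]
```

The jaw, knob and panel all sit where the clamped state predicts, within 1–4 px, and the clamping force rose as expected. I'll hand the job in.

```bash
python3 -c "
from cell import robot
print(robot.sign_off())"
```

```text
the job is handed in; nothing more can be done
None
```

I handed the job in at about 26 s: the tall panel is on the easel, clamped between the jaws (the knob force rose to 17 N) with the arm clear of everything, but sign-off returned no verdict.

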